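Load the board into the drawer dryer and set its time dial by clicks

ROBOT

A 6-joint arm with a two-finger parallel gripper is mounted at the origin on the work surface. World frame = base frame: x ahead of the robot, y to its left, z up, the work surface at z = 0. Lengths are in m, angles in rad, forces in N, time in s.
With the tool pointing down it reaches from about 0.375 to 0.9 m from the base axis. Payload 3.1 kg.
Tool frame: the origin (TCP) lies midway between the tips of the shut fingers; the grasp point (between the pads) lies 19 mm behind it; z points along the fingers, y is the line along which they close (so a half turn about z gives the same grasp; the last joint's range is limited). The gripper opens to 85 mm and grips with 20 to 120 N. Pads are 22 mm wide; open, the fingers measure 114 mm over their backs; the gripper's body (76 mm by 85 mm) begins 54 mm behind the grasp point. The pads swing forward as they close: fully open they stand 13 mm farther back than shut.
Start: joints at [-0.178, 0.527, 1.433, -0, 1.181, -0.178], TCP at [0.625, 0, 0.231] pointing down, gripper open.
Joint ranges: [-3.08, 3.08], [-0.75, 2.2], [0.22, 2.44], [-1.43, 4.57], [0, 2.65], [-2.85, 2.85]. Speed limits (rad/s): [2.79, 2.79, 3.14, 3.14, 3.14, 3.14].

INTERFACE

Orientations are given as a unit quaternion [x, y, z, w].
In Python, from station import manip gives the robot as it stands. The module is installed in compiled form; this text tells all that it offers.
- The arm moves only by the tool apply_moves, never from a script. Its arguments are lists of equal length, an entry for each row: "claw": the gripper's target within -1 to 1 (fully open at 1, half-way at 0, shut at -1); "travel": the shift along the tool's x, y, z scaled (see below), a list of three; "turn": the turn, a rotation vector about the tool's x, y, z scaled (see below), a list of three. In form: {"claw": [claw, ...], "travel": [[dx, dy, dz], ...], "turn": [[rx, ry, rz], ...]}. A call has 1 to 5 rows; each row is the pose to reach, as a shift and turn from the pose commanded when the call began, along the tool's axes at that moment, turning the shorter way round; what a row does not reach only later rows make up. The controller multiplies each number of a shift by 800 mm and each number of a turn by 180 degrees. A row lasts 1/12 s, in which the tool goes at most 41.7 mm and 7.16 degrees, less where a joint would pass 70% of its speed; a pose out of reach is approached as far as the arm can. A call with a number of a shift or a turn outside -1 to 1 is refused whole. A call with a gripper value outside its range is refused whole. The fingers move at their own pace and stop on an object; "newtons" is the grip in N (left out, the last holds). Time passes only in rows, so rows that repeat a pose let the fingers close. It gives the time, the measured TCP pose, the force, the opening and the grip force at its end, in the units of the state.
- manip.sense(): the state, without advancing time (a new reading comes with each control period).
- manip.snapshot(name): name is "scene" or "side" or "wrist"; returns a dict with "pixels" (400x640x3 uint8, red, green, blue), "depth" (400x640 float32, m along the optical axis (not along the pixel's ray), 0 where there is no reading), "intrinsics" (3x3 intrinsics, pixels), "k1" (the pictures are not rectified: a ray, as slopes to the right and down, at radius r is drawn at 1 + k1 r^2 times it, then the intrinsics apply), "R" (3x3) and "t" (3): a world point X has camera coordinates R X + t. Camera axes: x right, y down, z forward; pixel columns grow to the right and rows downward; lengths in m; the calibration is good to about 2 mm. A picture is of the moment at which its call begins.
- manip.sign_off(): hands the job in; it is judged then, once.
The state is a dict: "t": time; "q": joint angles; "qd": joint speeds; "tau": joint torques, N m; "tcp_pos": TCP position; "tool_rot": TCP orientation; "force": force on the tool from outside, world axes, zero at the start; "ft_torque": the same for the moment, N m; "finger_gap": opening from 0.0 (shut) to 1.0 (fully open); "gripper_force": force on a finger pad.
Only numpy, scipy, OpenCV 4.12 (cv2) and the standard library are available. Lean on these libraries where they do the work, as an engineer would, in place of code of your own. Each camera call takes 0.05 s, during which the arm holds its last target. There are 200 camera calls.

TASK

Put the wet chopping board to dry: lift it out of the leaning drip stand and set it down, without dropping it, upright on its long edge between the wire hoops of the dryer's open drawer. Then push the drawer fully shut. After that turn the dryer's time dial to the fifth click counted from its Off stop, let go, and leave the other things on the counter where they are.

Things in the scene. Friction and masses are not known exactly. Their poses are not given: they have to be found in the camera images.
- board_mid (a point): Centre of the loose wooden chopping board, 150 long (x) x 14 thick (y) x 110 mm high (z), 0.13 to 0.22 kg, a grip slot near its +x end. It starts on its long edge in the stand, z leaning 32 degrees from vertical towards the stand's +y. Its top 45 mm is free on both faces: pinch the middle of the top edge with the fingers tilted along the faces.
- stand: Fixed steel drip stand, foot 150 x 115 mm; origin at the centre of its underside, z up, x along the board. Two rods at x = -48 and +48 mm carry the board's back (lower, +y) face up to 65 mm along it; a 10 mm lip holds its lower edge on the other side, so draw the board out along its own z at least 70 mm first.
- dryer: Fixed white countertop drawer dryer, 230 deep x 300 wide x 233 mm high; origin at the centre of its underside, z up, x to its back. Front face at x = -115 mm; above z = 166 mm a steel panel slopes back from it, its normal 35 degrees from vertical towards -x. Drawer opening: y = -55 to 140 mm, up to z = 158 mm. The time dial is on the panel at y = -88 mm.
- rack (a point): Middle of the drawer's floor (top side, 30 mm above the counter; moves with the drawer), axes as the dryer's. Six wire hoops along x (-52 to 52 mm, 55 mm high, 5 mm wire) at y = -70, -42, -14, 14, 42, 70 mm make five slots 23 mm wide. Floor free for x = -90 to 84 mm. The board stands in any slot, its length along x, its centre 55 mm above the floor.
- drawer_front (a point): Centre of the outer face of the drawer's flat white front, 189 wide x 140 high x 12 mm thick (14 to 154 mm above the counter; moves with the drawer), 102 mm before the point rack; axes as the dryer's. The face looks to -x; push it to +x to shut. When shut it stands 12 mm before the dryer's front face, below the sloping panel and dial.
- drawer (a joint): How far the drawer is out, in m: 0 fully shut against its stop, 0.18 to 0.195 at the start. It stays where it is left; sliding it slowly takes about 3 N.
- dial_grip (a point): On the axis of the black time dial, half-way up its grip bar; turns with it. The bar is 56 long x 14 thick x 27 mm high, its top 12 mm above this point, on a skirt of 62 mm diameter whose top is 15 mm below it. z: the dial's axis, out of the panel, 35 degrees from vertical; y: along the bar to its white-marked pointer end; x: across the bar.
- dial (a joint): Dial angle, rad: 0 at the Off stop (pointer to the dryer's +y, a short bar on the panel), growing clockwise as seen from outside. A click and a dot every 20 degrees (0.349), nine after Off; the fifth is at 1.745. Between clicks it snaps to the nearer one when let go; passing one takes about 0.1 N m. It starts at Off or the first or second click.
- jar: Loose bystander: glass jar with a steel cap, 84 mm diameter, 125 mm high; origin at the centre of its underside.
- vati: Loose bystander: steel bowl, 104 mm diameter, 45 mm high; origin at the centre of its underside.
- tumbler: Loose bystander: steel tumbler, 72 mm diameter, 95 mm high; origin at the centre of its underside.
- pot: Loose bystander: ceramic pot, 100 mm diameter, 95 mm high; origin at the centre of its underside.
- tiffin: Loose bystander: plastic lunch box with a clip lid, 104 x 151 x 62 mm; origin at the centre of its underside.
- scraper: Loose bystander: silicone scraper lying flat, about 200 mm long, 52 mm wide, on the lunch box; origin near the middle of its length, x towards its blade.
Things that resemble listed ones, but are neither listed nor needed, are in the scene too. There is more than one size of the part that bears board_mid; the job needs the smaller.

How it is judged:
On the way, in this order (a step that is already met when the one before it is completed fails the run):
1. the board stands upright on its long edge in the drawer's rack, let go (angle between the z axis of board_mid and the z axis of rack, either way round below 0.22 rad and z of board_mid in the frame of rack between 0.045 and 0.066 m and x of board_mid in the frame of rack between -0.035 and 0.035 m and y of board_mid in the frame of rack between -0.066 and 0.066 m and contact force between the fingers and board below 0.1 N), for 0.3 s.
2. the drawer is fully shut (value of joint drawer below 0.008 m), for 0.2 s.
3. the dial stands on the fifth click from Off (value of joint dial between 1.625 and 1.865 rad), for 0.2 s.
At the end, for the whole second after the job is handed in: Board in the drawer's rack on its long edge, within 0.22 rad of upright, centre within 35 mm (x) and 66 mm (y) of the rack's middle and 45 to 66 mm above it, at rest; drawer within 8 mm of shut; dial within 0.12 rad of the fifth click (1.745 rad); other things moved under 30 mm (all of step 3 and angle between the z axis of board_mid and the z axis of rack, either way round below 0.22 rad and z of board_mid in the frame of rack between 0.045 and 0.066 m and x of board_mid in the frame of rack between -0.035 and 0.035 m and y of board_mid in the frame of rack between -0.066 and 0.066 m and linear speed of board below 0.02 m/s and value of joint drawer below 0.008 m); the robot touches nothing.
It fails at once if the board is dropped: it falls freely faster than 0.7 m/s (a drop of about 25 mm) (contact force between the fingers and board below 0.05 N and linear speed of board above 0.7 m/s).
It fails at once if another thing on the counter is moved more than 30 mm (distance of any of jar, vati, tumbler, pot, tiffin, scraper from where it was at the start of the episode above 0.03 m).
It also fails if it takes over 64 s, if anything falls off the work surface, if the arm or the gripper's body presses on something with over 40 N, if the wrist force passes 120 N, or if a joint passes its speed limit or range.

## Working session

There is one attempt and no reset: what is moved stays moved. The work goes in short steps, Python scripts to look and compute and a tool call to move; the robot and the scene stay as the last step left them, time stands still between calls to the robot, and variables do not carry over. Pictures are saved under pics/ and viewed, at most 10 in all, crops included, and the job is handed in when it is done.

Besides the shell and the picture viewer there is one more tool, called after "Call:" in YAML: its name, and indented under it one key for each argument. apply_moves: Moves the arm, as the interface text tells. Shifts and turns lie within -1 to 1; 1 stands for 800 mm of shift or 180 degrees of turn. Its arguments: {"type":"object","properties":{"claw":{"type":"array","items":{"type":"number"}},"travel":{"type":"array","items":{"type":"array","items":{"type":"number"}}},"turn":{"type":"array","items":{"type":"array","items":{"type":"number"}}},"newtons":{"type":"number"}},"required":["claw","travel","turn"]}

```bash
mkdir -p pics; cat > h.py <<'E'
import numpy as np, cv2, pickle
from station import manip
from scipy.spatial.transform import Rotation as Ro
def snap(n,f=None):
    s=manip.snapshot(n)
    if f:
        cv2.imwrite(f'pics/{f}.png',s['pixels'][:,:,::-1]); pickle.dump(s,open(f'pics/{f}.pkl','wb'))
    return s
def cloud(s):
    K=s['intrinsics'];h,w=s['depth'].shape
    v,u=np.mgrid[:h,:w].astype(float)
    d=np.array([s['k1'],0,0,0],float)
    p=cv2.undistortPoints(np.stack([u.ravel(),v.ravel()],1)[:,None],K,d)[:,0]
    z=s['depth'].ravel()
    P=np.c_[p*z[:,None],z]
    W=(P-s['t'])@s['R']
    W[z==0]=np.nan
    return W.reshape(h,w,3)
E
python3 - <<'E'
from h import *
for n in ('scene','side','wrist'):
    s=snap(n,n+'0'); print(n,s['k1'],s['intrinsics'][0],(-s['R'].T@s['t']).round(3),s['R'][2].round(2))
st=manip.sense(); print(st['t'],st['tcp_pos'],st['tool_rot'],st['force'])
E
```

```text
scene 0.025251997503485443 [387.6463817    0.         322.11531046] [ 0.762 -0.892  0.998] [-0.2   0.67 -0.72]
side 0.010246539420179553 [480.62279602   0.         320.27416386] [0.465 0.962 1.319] [ 0.04 -0.66 -0.75]
wrist -0.0053991789255200115 [353.03204114   0.         317.91234639] [0.625 0.072 0.372] [-0.   -0.28 -0.96]
0.15 [6.24445287e-01 1.35306891e-04 2.30567681e-01] [ 7.07105182e-01  7.07107895e-01 -4.73180224e-04 -6.81063166e-04] [-0.55333852  0.21445429  0.56281672]
```

View pics/scene0.png

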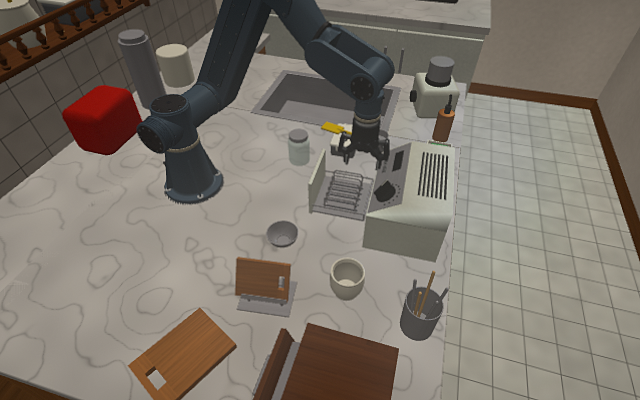

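View pics/side0.png

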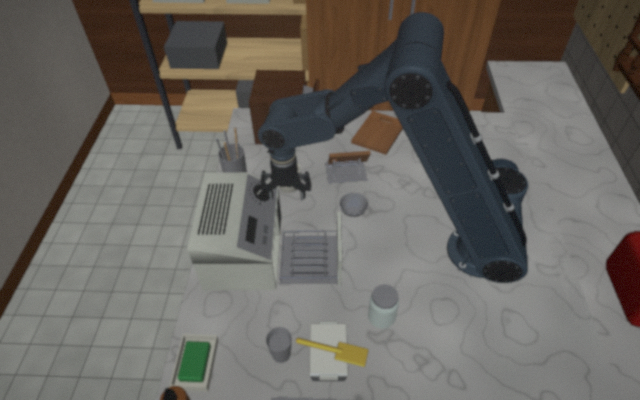

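The scene view shows the small board in its stand at about (263,280), the open drawer with hoops at (345,190), the dryer at (410,200) and the dial at (385,190). The bowl is at (282,234) and the pot at (347,278). The side view shows the rack at (310,255), the jar at (384,305), and the tumbler and lunch box at (280,345) and (330,350).

```bash
python3 - <<'E'
from h import *
S={n:pickle.load(open(f'pics/{n}0.pkl','rb')) for n in('scene','side','wrist')}
W={n:cloud(S[n]) for n in S}
def p(n,*px):
    for u,v in px: print(n,(u,v),W[n][v,u].round(3),S[n]['pixels'][v,u])
print('board');p('scene',(238,260),(290,263),(263,280),(263,262),(238,293),(289,298),(263,305))
print('drawer');p('scene',(328,150),(310,200),(318,180),(345,212),(345,190),(330,172),(360,175))
print('dryer');p('scene',(453,148),(445,255),(365,245),(372,215),(400,220),(385,190),(398,160),(430,215))
p('side',(205,180),(192,255),(230,280),(272,255),(281,205),(338,215),(340,270),(310,255),(230,180),(384,295),(280,340),(330,360),(354,205))
# plane fit of board
w=W['scene'];m=np.zeros(w.shape[:2],bool);m[264:288,240:276]=1
q=w[m];q=q[~np.isnan(q[:,0])];c=q.mean(0);n=np.linalg.svd(q-c)[2][2];n*=np.sign(n[2]);print('board plane',c,n,np.degrees(np.arccos(n[2])),np.abs((q-c)@n).mean())
big=cv2.resize(S['scene']['pixels'][110:330,220:470,::-1],None,fx=3,fy=2.7,interpolation=cv2.INTER_CUBIC);cv2.imwrite('pics/crop1.png',big)
E
```

```text
board
scene (238, 260) [ 0.363 -0.351  0.122] [94 68 49]
scene (290, 263) [ 0.468 -0.24   0.001] [154 138 124]
scene (263, 280) [ 0.439 -0.367  0.081] [98 70 49]
scene (263, 262) [ 0.433 -0.339  0.125] [110  76  51]
scene (238, 293) [ 0.374 -0.403  0.038] [96 68 48]
scene (289, 298) [ 0.508 -0.359  0.006] [128 125 124]
scene (263, 305) [nan nan nan] [126 120 118]
drawer
scene (328, 150) [ 0.424  0.341 -0.001] [161 156 150]
scene (310, 200) [ 0.467 -0.03   0.077] [104 102  91]
scene (318, 180) [0.47  0.052 0.095] [106 104  93]
scene (345, 212) [ 0.584 -0.007  0.031] [118 114 112]
scene (345, 190) [0.557 0.096 0.032] [109 106 105]
scene (330, 172) [0.47  0.209 0.   ] [130 125 120]
scene (360, 175) [0.586 0.225 0.001] [123 118 114]
dryer
scene (453, 148) [0.882 0.181 0.231] [190 193 181]
scene (445, 255) [ 0.928 -0.065 -0.003] [157 154 146]
scene (365, 245) [ 0.678 -0.121  0.024] [103 101  90]
scene (372, 215) [ 0.687 -0.12   0.166] [188 192 173]
scene (400, 220) [ 0.768 -0.116  0.166] [137 138 126]
scene (385, 190) [ 0.708 -0.062  0.22 ] [46 44 41]
scene (398, 160) [0.722 0.1   0.207] 
[... 157 characters left out ...]
9 121 116]
side (230, 280) [0.793 0.184 0.064] [138 141 133]
side (272, 255) [0.658 0.155 0.162] [134 136 132]
side (281, 205) [ 0.678 -0.181 -0.002] [128 128 126]
side (338, 215) [ 0.468 -0.006  0.159] [151 155 147]
side (340, 270) [0.458 0.16  0.102] [134 137 130]
side (310, 255) [0.557 0.057 0.028] [106 107 110]
side (230, 180) [ 0.811 -0.077  0.232] [148 151 142]
side (384, 295) [0.333 0.255 0.126] [110 110 112]
side (280, 340) [0.62  0.373 0.066] [107 106 109]
side (330, 360) [0.48  0.424 0.063] [163 166 159]
side (354, 205) [ 0.412 -0.189 -0.   ] [111 116 123]
board plane [ 0.42268796 -0.36376597  0.09022014] [ 0.12006604 -0.83763841  0.53286587] 57.80070438266545 0.0014475189900210832
```

View pics/crop1.png

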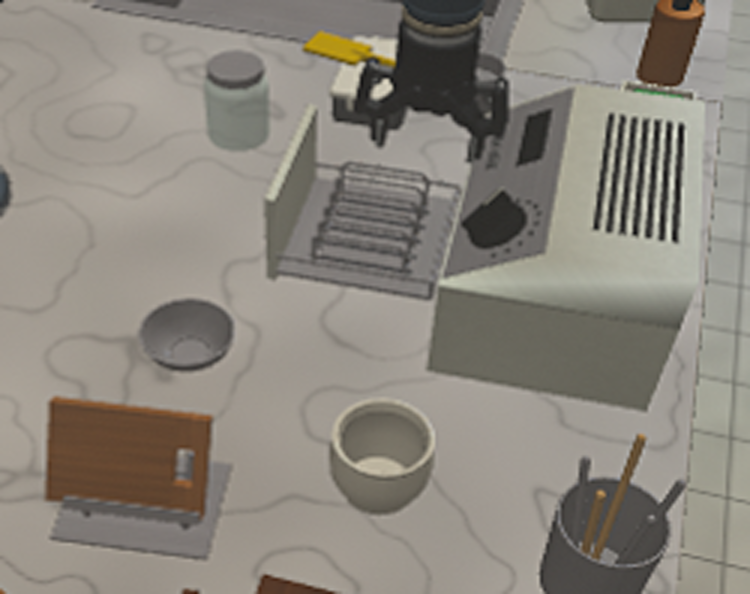

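View pics/wrist0.png

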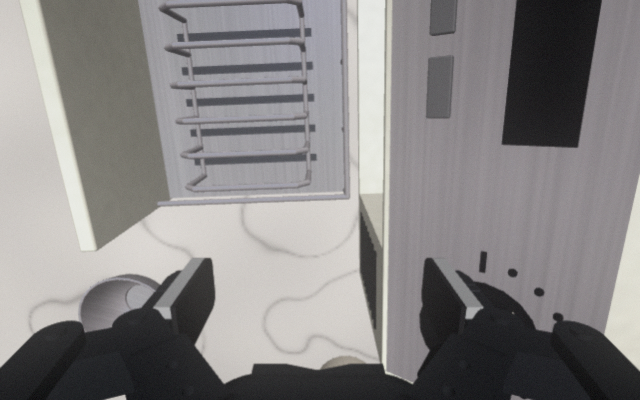

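The crop and the wrist view confirm the layout: the leaning board's slot is on its right end, the drawer has six hoops, the dial is at crop (497,220), and the Off bar is near (483,262) in the wrist view.

```bash
python3 - <<'E'
from h import *
S={n:pickle.load(open(f'pics/{n}0.pkl','rb')) for n in('scene','side','wrist')}
W={n:cloud(S[n]) for n in S}
w=W['scene']
c=np.array([.4227,-.3638,.0902]);n=np.array([.1201,-.8376,.5329])
sy=np.r_[-n[:2],0];sy/=np.linalg.norm(sy);sx=np.cross(sy,[0,0,1]);zb=np.cross(sx,-n);print('sx',sx,'zb',zb)
px=S['scene']['pixels'].astype(int);brown=(px[...,0]-px[...,2]>25)
r=np.zeros(brown.shape,bool);r[250:320,225:305]=1
q=w[r&brown];q=q[~np.isnan(q[:,0])];q=q[np.abs((q-c)@n)<.004]
a=(q-c)@sx;b=(q-c)@zb
print('x ext',np.percentile(a,[0,1,99,100]),'z ext',np.percentile(b,[0,1,99,100]),len(q))
mx=(np.percentile(a,.5)+np.percentile(a,99.5))/2; top=np.percentile(b,99.5)
ctr=c+mx*sx+(top-.055)*zb-.007*n;print('centre',ctr,'topmid',c+mx*sx+top*zb-.007*n)
# dryer
def fit(q,name):
    q=q[~np.isnan(q[:,0])];c=np.median(q,0);
    for _ in range(3):
        q=q[:];nn=np.linalg.svd(q-q.mean(0))[2][2];d=(q-q.mean(0))@nn;q=q[np.abs(d)<max(.004,2*np.std(d))]
    nn=np.linalg.svd(q-q.mean(0))[2][2];print(name,q.mean(0).round(4),nn.round(3),len(q))
def sel(w,lo,hi): return w[np.all((w>lo)&(w<hi),-1)]
fit(sel(w,[.69,-.135,.03],[.9,-.10,.16]),'side-y')
fit(sel(W['side'],[.7,.16,.03],[.9,.21,.15]),'side+y')
fit(sel(w,[.44,-.06,.04],[.48,.16,.14]),'drawer front outer(scene)')
fit(sel(W['side'],[.45,-.05,.05],[.5,.18,.15]),'drawer front inner?(side)')
fit(sel(W['wrist'],[.44,-.05,.05],[.5,.18,.15]),'drawer front inner(wrist)')
for n_ in W: fit(sel(W[n_],[.68,.02,.17],[.76,.18,.225]),'panel '+n_)
for nm in('wrist','side'):
  q=sel(W[nm],[.47,-.08,.07],[.68,.2,.1]);q=q[np.abs(q[:,0]-.56)<.03]
  h,e=np.histogram(q[:,1],bins=np.arange(-.06,.18,.004));print(nm,[(round(e[i]+.002,3),h[i]) for i in range(len(h)) if h[i]])
  q=sel(W[nm],[.47,-.08,.065],[.68,.2,.1]);print(np.percentile(q[:,0],[1,5,50,95,99]),np.percentile(q[:,2],[50,98]))
E
```

```text
sx [ 0.98987609  0.14193424 -0.        ] zb [-0.07563676  0.52750497  0.84616651]
x ext [-0.06472097 -0.06193538  0.08678939  0.08853015] z ext [-0.06745397 -0.06082029  0.04171417  0.0431008 ] 1754
centre [ 0.43497472 -0.36294592  0.07564065] topmid [ 0.4308147  -0.33393315  0.1221798 ]
side-y [ 0.7962 -0.117   0.0979] [ 0.027 -1.     0.007] 2012
side+y [0.7931 0.1862 0.0921] [ 0.039 -0.999  0.001] 1309
drawer front outer(scene) [0.4695 0.0524 0.0914] [ 0.999  0.034 -0.   ] 327
drawer front inner?(side) [0.4645 0.1052 0.1069] [-0.996 -0.084 -0.035] 140
drawer front inner(wrist) [0.4703 0.0595 0.1074] [0.999 0.041 0.003] 17690
panel scene [0.7136 0.0924 0.2043] [ 0.569  0.019 -0.822] 595
panel side [0.7126 0.1028 0.2039] [-0.564 -0.024  0.825] 951Traceback (most recent call last):
  File "<stdin>", line 26, in <module>
  File "<stdin>", line 18, in fit
    u, s, vh = gufunc(a, signature=signature)
               ~~~~~~^^^^^^^^^^^^^^^^^^^^^^^^
numpy._core._exceptions._ArrayMemoryError: Unable to allocate 11.8 GiB for an array with shape (39812, 39812) and data type float64
```

```bash
python3 - <<'E'
from h import *
S={n:pickle.load(open(f'pics/{n}0.pkl','rb')) for n in('scene','side','wrist')}
W={n:cloud(S[n]) for n in S}
def sel(w,lo,hi): return w[np.all((w>lo)&(w<hi),-1)]
a=.034;ex=np.array([np.cos(a),np.sin(a),0]);ey=np.array([-np.sin(a),np.cos(a),0]);o=np.array([.56,.069,0])
for nm in W:
  q=sel(W[nm],[.49,-.05,.073],[.63,.19,.1])-o
  X=q@ex;Y=q@ey
  h,e=np.histogram(Y,bins=np.arange(-.09,.09,.004));print(nm,[(int(1000*e[i]+2),int(h[i])) for i in range(len(h)) if h[i]])
  print(np.percentile(X,[1,5,50,95,99]).round(4),np.percentile(q[:,2],[50,98]).round(4))
  for lo in range(-84,80,28):
     k=(Y*1000>lo)&(Y*1000<lo+28)
     if k.sum()>5:print(lo+14,np.median(Y[k]).round(4),k.sum(),(np.polyfit(X[k],Y[k],1)).round(3))
q=sel(W['side'],[.4,-.06,.145],[.5,.19,.17])-o;print('front top',np.percentile(q@ex,[2,50,98]),np.percentile(q@ey,[1,99]))
# dial
for nm in W:
  w=W[nm];px=S[nm]['pixels'].astype(int);d=(px.max(-1)<75)
  m=np.all((w>[.64,-.12,.17])&(w<[.78,.0,.235]),-1)&d
  print(nm,m.sum(),np.median(w[m],0) if m.any() else'')
E
```

```text
scene [(-75, 18), (-71, 30), (-67, 3), (-47, 17), (-43, 30), (-39, 4), (-23, 1), (-19, 15), (-15, 28), (-11, 6), (8, 12), (12, 27), (16, 7), (36, 16), (40, 27), (44, 3), (64, 16), (68, 29)]
[-0.0538 -0.0505  0.0006  0.0495  0.0524] [0.0856 0.09  ]
-70 -0.0733 51 [ 0.005 -0.073]
-42 -0.0447 51 [-0.001 -0.045]
-14 -0.017 50 [ 0.01  -0.017]
14 0.0118 46 [0.001 0.012]
42 0.039 46 [0.002 0.039]
70 0.067 45 [0.019 0.067]
side [(-75, 2), (-71, 12), (-67, 20), (-63, 10), (-43, 8), (-39, 26), (-35, 5), (-15, 8), (-11, 24), (-7, 8), (12, 8), (16, 54), (20, 6), (36, 1), (40, 22), (44, 38), (48, 7), (68, 12), (72, 52), (76, 7)]
[-0.0532 -0.0501 -0.0004  0.0484  0.0513] [0.0855 0.0917]
-70 -0.0685 44 [ 0.012 -0.068]
-42 -0.0397 39 [-0.004 -0.04 ]
-14 -0.0125 40 [ 0.008 -0.012]
14 0.0159 68 [0.017 0.016]
42 0.0431 68 [0.015 0.043]
70 0.0713 71 [0.007 0.071]
wrist [(-71, 439), (-67, 292), (-43, 504), (-39, 277), (-15, 583), (-11, 260), (12, 667), (16, 244), (40, 759), (44, 239), (68, 767), (72, 68)]
[-0.0517 -0.0456  0.0007  0.0488  0.0527] [0.0861 0.088 ]
-70 -0.0705 731 [ 0.003 -0.071]
-42 -0.0427 781 [ 0.004 -0.043]
-14 -0.0149 843 [ 0.004 -0.015]
14 0.0128 911 [0.004 0.013]
42 0.0407 998 [0.005 0.041]
70 0.068 835 [-0.008  0.068]
front top [-0.10259621 -0.09685367 -0.09084044] [-0.09272438  0.0944575 ]
scene 286 [ 0.70901572 -0.06895986  0.21705841]
side 174 [ 0.71291912 -0.03988861  0.21253196]
wrist 1684 [ 0.71403515 -0.03288859  0.20933789]
```

```bash
cat >> h.py <<'E'
def rel(pos,R,st=None):
    st=st or manip.sense(); A=Ro.from_quat(st['tool_rot']); B=Ro.from_matrix(np.array(R)) if not isinstance(R,Ro) else R
    d=A.inv().apply(np.array(pos)-st['tcp_pos']); r=(A.inv()*B).as_rotvec()
    print('t',round(st['t'],2),'travel',(d/.8).round(3).tolist(),'turn',(r/np.pi).round(3).tolist(),'| mm',(d*1e3).round(1),'deg',np.degrees(r).round(1))
sx=np.array([.9899,.1419,0]);nb=np.array([.1201,-.8376,.5329]);zb=np.array([-.0756,.5275,.8462])
RB=np.stack([sx,nb,-zb],1); top=np.array([.4308,-.3339,.1222])
a=.036;ex=np.array([np.cos(a),np.sin(a),0]);ey=np.array([-np.sin(a),np.cos(a),0]);ez=np.array([0,0,1.])
rack=np.array([.5605,.0685,.03]); RP=np.stack([ex,-ey,-ez],1)
E
python3 - <<'E'
from h import *
print(np.linalg.det(RB)); rel(top+.07*zb,RB)
rel([.50,-.18,.32],RB)
E
```

```text
1.000021923647
t 0.15 travel [-0.371, -0.249, 0.062] turn [-0.148, -0.127, 0.442] | mm [-297.1 -198.9   49.4] deg [-26.6 -22.9  79.5]
t 0.15 travel [-0.225, -0.156, -0.112] turn [-0.148, -0.127, 0.442] | mm [-180.1 -124.6  -89.3] deg [-26.6 -22.9  79.5]
```

Call:
apply_moves:
  claw: [1,1,1,1,1]
  travel:
    - [0,0,-0.05]
    - [-0.05,-0.04,-0.1]
    - [-0.1,-0.08,-0.11]
    - [-0.15,-0.12,-0.11]
    - [-0.2,-0.15,-0.11]
  turn:
    - [-0.148,-0.127,0.442]
    - [-0.148,-0.127,0.442]
    - [-0.148,-0.127,0.442]
    - [-0.148,-0.127,0.442]
    - [-0.148,-0.127,0.442]
  newtons: 60

```text
t: 0.57
tcp_pos: [0.5292, -0.1238, 0.3183]
tool_rot: [0.873, 0.472, 0.01, 0.126]
force: [0.1, 0.3, 0.4]
finger_gap: 1.0
gripper_force: 0.0
```

```bash
python3 -c "
from h import *
print(manip.sense()['tcp_pos'],manip.sense()['q'])
rel([.45,-.25,.28],RB)"
```

```text
[ 0.52924557 -0.12383792  0.31833118] [-0.3528299   0.25483249  1.65423363 -0.17465265  1.03479467  0.30069981]
t 0.57 travel [-0.18, -0.01, 0.066] turn [-0.085, -0.075, 0.258] | mm [-144.3   -7.9   52.7] deg [-15.3 -13.6  46.5]
```

Call:
apply_moves:
  claw: [1,1,1,1,1]
  travel:
    - [-0.04,0,0.015]
    - [-0.08,0,0.03]
    - [-0.11,-0.005,0.04]
    - [-0.15,-0.01,0.055]
    - [-0.18,-0.01,0.066]
  turn:
    - [-0.085,-0.075,0.258]
    - [-0.085,-0.075,0.258]
    - [-0.085,-0.075,0.258]
    - [-0.085,-0.075,0.258]
    - [-0.085,-0.075,0.258]

```text
t: 0.98
tcp_pos: [0.4488, -0.2499, 0.2776]
tool_rot: [0.953, 0.192, 0.016, 0.235]
force: [-0.2, -0.1, -0.2]
finger_gap: 0.998
gripper_force: 0.0
```

```bash
python3 -c "
from h import *
print(manip.sense()['tcp_pos'],manip.sense()['q'])
rel(top+.08*zb,RB)"
```

```text
[ 0.44883242 -0.24986295  0.27760055] [-0.54103446  0.24481524  1.88058806 -0.49865337  0.72426712  0.96166569]
t 0.98 travel [-0.041, -0.018, 0.117] turn [-0.026, -0.021, 0.076] | mm [-32.6 -14.3  93.6] deg [-4.7 -3.8 13.7]
```

Call:
apply_moves:
  claw: [1,1,1,1,1]
  travel:
    - [-0.02,-0.01,0.04]
    - [-0.03,-0.015,0.08]
    - [-0.041,-0.018,0.117]
    - [-0.041,-0.018,0.117]
    - [-0.041,-0.018,0.117]
  turn:
    - [-0.026,-0.021,0.076]
    - [-0.026,-0.021,0.076]
    - [-0.026,-0.021,0.076]
    - [-0.026,-0.021,0.076]
    - [-0.026,-0.021,0.076]

```text
t: 1.4
tcp_pos: [0.4247, -0.2907, 0.1867]
tool_rot: [0.959, 0.071, 0.017, 0.273]
force: [-0.6, 0.5, -0.5]
finger_gap: 0.999
gripper_force: 0.0
```

```bash
python3 - <<'E'
from h import *
print(manip.sense()['tcp_pos'],manip.sense()['q'])
s=snap('wrist','w1'); w=cloud(s)
px=s['pixels'].astype(int)
loc=w-top; X=loc@sx;Y=loc@nb;Z=loc@zb
m=(np.abs(X)<.1)&(np.abs(Y)<.02)&(Z>-.1)&(Z<.03)&(px[...,0]-px[...,2]>15)
print(m.sum(),'X',np.percentile(X[m],[1,99]),'Y',np.percentile(Y[m],[1,50,99]),'Z',np.percentile(Z[m],[1,99]))
t=m&(Z>-.008);print('top band Y',np.percentile(Y[t],[2,50,98]),'X',np.percentile(X[t],[1,99]),'Z',np.percentile(Z[t],[50,90,99]))
rel(top-.036*zb,RB)
E
```

```text
[ 0.4247305  -0.29067516  0.18666573] [-0.58853806  0.42393963  2.0071682  -0.93814383  0.51082854  1.624646  ]
4960 X [-0.07154986  0.07512466] Y [-0.00870109 -0.00139431  0.00976685] Z [-0.09878742  0.00288933]
top band Y [-0.0080534  -0.00153147  0.0052102 ] X [-0.07160468  0.07512899] Z [0.00138317 0.00223196 0.00289403]
t 1.45 travel [-0.002, 0.002, 0.144] turn [-0.002, 0.0, 0.002] | mm [ -1.3   1.8 115.2] deg [-0.3  0.   0.4]
```

View pics/w1.png

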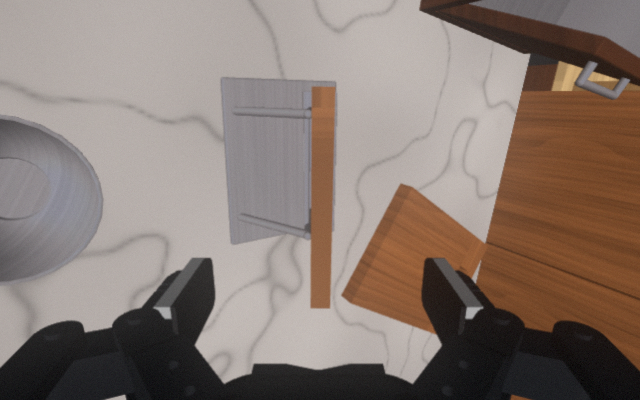

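The wrist view shows the board's top edge at columns 311–335, centred between the fingers, and nothing stands in their way. I'll descend and grip.

Call:
apply_moves:
  claw: [1,1,1,1,1]
  travel:
    - [0,0,0.04]
    - [0,0,0.08]
    - [0,0,0.11]
    - [0,0,0.135]
    - [0,0,0.143]
  turn:
    - [0,0,0]
    - [0,0,0]
    - [0,0,0]
    - [0,0,0]
    - [0,0,0]

```text
t: 1.87
tcp_pos: [0.4374, -0.3531, 0.0932]
tool_rot: [0.958, 0.071, 0.021, 0.277]
force: [0.1, 0.1, 0.2]
finger_gap: 0.999
gripper_force: 0.0
```

Call:
apply_moves:
  claw: [-1,-1,-1,-1,-1]
  travel:
    - [0,0,0]
    - [0,0,0]
    - [0,0,0]
    - [0,0,0]
    - [0,0,0]
  turn:
    - [0,0,0]
    - [0,0,0]
    - [0,0,0]
    - [0,0,0]
    - [0,0,0]
  newtons: 60

```text
t: 2.28
tcp_pos: [0.437, -0.3512, 0.095]
tool_rot: [0.958, 0.071, 0.022, 0.277]
force: [0.3, 0.0, 0.8]
finger_gap: 0.3
gripper_force: 0.0
```

Call:
apply_moves:
  claw: [-1,-1,-1,-1,-1]
  travel:
    - [0,0,0]
    - [0,0,0]
    - [0,0,0]
    - [0,0,0]
    - [0,0,0]
  turn:
    - [0,0,0]
    - [0,0,0]
    - [0,0,0]
    - [0,0,0]
    - [0,0,0]

```text
t: 2.7
tcp_pos: [0.4367, -0.3505, 0.0944]
tool_rot: [0.958, 0.072, 0.021, 0.276]
force: [-0.9, 4.5, 6.2]
finger_gap: 0.16
gripper_force: 59.8
```

Call:
apply_moves:
  claw: [-1,-1,-1,-1,-1]
  travel:
    - [0,0,-0.01]
    - [0,0,-0.03]
    - [0,0,-0.06]
    - [0,0,-0.09]
    - [0,0,-0.12]
  turn:
    - [0,0,0]
    - [0,0,0]
    - [0,0,0]
    - [0,0,0]
    - [0,0,0]

```text
t: 3.12
tcp_pos: [0.4282, -0.3002, 0.1753]
tool_rot: [0.959, 0.071, 0.02, 0.275]
force: [-0.3, -0.8, -0.8]
finger_gap: 0.154
gripper_force: 58.5
```

```bash
python3 - <<'E'
from h import *
print(manip.sense()['tcp_pos'],manip.sense()['q'],manip.sense()['force'])
rel([.45,-.24,.30],RP)
rel([.52,-.05,.30],RP)
E
```

```text
[ 0.42822763 -0.30018694  0.17525962] [-0.60353829  0.45318127  2.00692318 -0.9930389   0.48153111  1.67315254] [-0.31746489 -0.82264067 -0.78501949]
t 3.12 travel [0.038, 0.023, -0.17] turn [0.178, -0.01, 0.035] | mm [  30.3   18.4 -135.6] deg [32.  -1.8  6.3]
t 3.12 travel [0.159, -0.165, -0.287] turn [0.178, -0.01, 0.035] | mm [ 127.6 -132.1 -229.9] deg [32.  -1.8  6.3]
```

Call:
apply_moves:
  claw: [-1,-1,-1,-1,-1]
  travel:
    - [0.008,0.005,-0.035]
    - [0.016,0.01,-0.07]
    - [0.024,0.015,-0.1]
    - [0.032,0.02,-0.14]
    - [0.038,0.023,-0.17]
  turn:
    - [0,0,0]
    - [0.035,-0.002,0.007]
    - [0.07,-0.004,0.014]
    - [0.105,-0.006,0.021]
    - [0.14,-0.008,0.028]

```text
t: 3.53
tcp_pos: [0.4495, -0.2372, 0.2999]
tool_rot: [0.994, 0.037, 0.005, 0.1]
force: [-0.1, -1.5, -3.1]
finger_gap: 0.154
gripper_force: 58.6
```

```bash
python3 - <<'E'
from h import *
print(manip.sense()['tcp_pos'],manip.sense()['q'],manip.sense()['force'])
rel([.53,-.05,.29],RP)
E
```

```text
[ 0.44949876 -0.2372231   0.29989216] [-0.61561879  0.25046883  1.70648905 -0.17514435  1.06010668  0.9572325 ] [-0.0896347  -1.50344544 -3.12355456]
t 3.53 travel [0.118, -0.224, -0.033] turn [0.064, -0.002, 0.012] | mm [  94.2 -179.1  -26.1] deg [11.5 -0.4  2.2]
```

Call:
apply_moves:
  claw: [-1,-1,-1,-1,-1]
  travel:
    - [0.015,-0.028,-0.004]
    - [0.04,-0.075,-0.01]
    - [0.065,-0.125,-0.018]
    - [0.09,-0.175,-0.026]
    - [0.118,-0.224,-0.033]
  turn:
    - [0.02,-0.001,0.004]
    - [0.04,-0.002,0.008]
    - [0.064,-0.002,0.012]
    - [0.064,-0.002,0.012]
    - [0.064,-0.002,0.012]

```text
t: 3.95
tcp_pos: [0.5265, -0.0635, 0.2889]
tool_rot: [1.0, 0.016, 0.001, 0.005]
force: [0.9, -1.0, -2.4]
finger_gap: 0.153
gripper_force: 59.0
```

```bash
python3 - <<'E'
from h import *
print(manip.sense()['tcp_pos'],manip.sense()['q'],manip.sense()['force'])
rel([.56,.0685,.27],RP)
E
```

```text
[ 0.52648973 -0.063517    0.28885779] [-0.3263816   0.3312981   1.5992166  -0.0085195   1.20658749  1.21615161] [ 0.8944892  -1.00996686 -2.42232577]
t 3.95 travel [0.047, -0.164, 0.022] turn [0.003, -0.0, -0.002] | mm [  37.6 -131.1   17.7] deg [ 0.5 -0.1 -0.3]
```

Call:
apply_moves:
  claw: [-1,-1,-1,-1,-1]
  travel:
    - [0.012,-0.041,0.006]
    - [0.024,-0.082,0.011]
    - [0.036,-0.125,0.016]
    - [0.047,-0.164,0.022]
    - [0.047,-0.164,0.022]
  turn:
    - [0.003,0,-0.002]
    - [0.003,0,-0.002]
    - [0.003,0,-0.002]
    - [0.003,0,-0.002]
    - [0.003,0,-0.002]

```text
t: 4.37
tcp_pos: [0.5593, 0.0735, 0.2689]
tool_rot: [1.0, 0.023, 0.0, -0.002]
force: [0.2, 0.1, -1.3]
finger_gap: 0.155
gripper_force: 59.2
```

```bash
python3 - <<'E'
from h import *
st=manip.sense();print(st['tcp_pos'],st['q'],st['force'])
s=snap('scene','s2');w=cloud(s);s1=snap('wrist','w2')
px=s['pixels'].astype(int)
# board in hand from scene: brown near
m=(px[...,0]-px[...,2]>25)&np.all((w>[.4,-.05,.12])&(w<[.75,.2,.4]),-1)
q=w[m];c=np.median(q,0);nn=np.linalg.svd(q-q.mean(0),full_matrices=False)[2][2];k=np.abs((q-q.mean(0))@nn)<.005;q=q[k];nn=np.linalg.svd(q-q.mean(0),full_matrices=False)[2][2]
L=q-rack;print(len(q),'face n',nn,'X',np.percentile(L@ex,[1,99]),'Y',np.percentile(L@ey,[5,50,95]),'Z',np.percentile(q[:,2],[1,99]))
wc=cloud(s1);q=wc[np.all((wc>[.49,-.05,.078])&(wc<[.63,.19,.1]),-1)]-rack
Y=q@ey
for lo in range(-84,80,28):
  k=(Y*1000>lo)&(Y*1000<lo+28); print(lo+14,k.sum(),np.median(Y[k]).round(4) if k.any() else '')
b=s1['pixels'].astype(int);m=(b[...,0]-b[...,2]>25);mm=m&np.all((wc>[.4,-.05,.1])&(wc<[.75,.2,.4]),-1);L=wc[mm]-rack
print(mm.sum(),'wrist board X',np.percentile(L@ex,[1,99]),'Y',np.percentile(L@ey,[1,50,99]),'Z',np.percentile(wc[mm][:,2],[1,99]))
E
```

```text
[0.55929175 0.07348108 0.26889343] [-0.06922417  0.4022819   1.54360213  0.00358846  1.19574401  1.45477484] [ 0.24752585  0.05784743 -1.29953731]
1191 face n [-0.0436433   0.99902167  0.00713876] X [-0.07740818  0.0692702 ] Y [-0.00489318 -0.00186909  0.00127031] Z [0.19419726 0.3041488 ]
-70 581 -0.0694
-42 566 -0.0416
-14 0 
14 0 
42 557 0.0418
70 570 0.0696
11887 wrist board X [-0.02505218  0.07135666] Y [-0.00411217  0.0027245   0.00965522] Z [0.30124143 0.30451012]
```

View pics/w2.png

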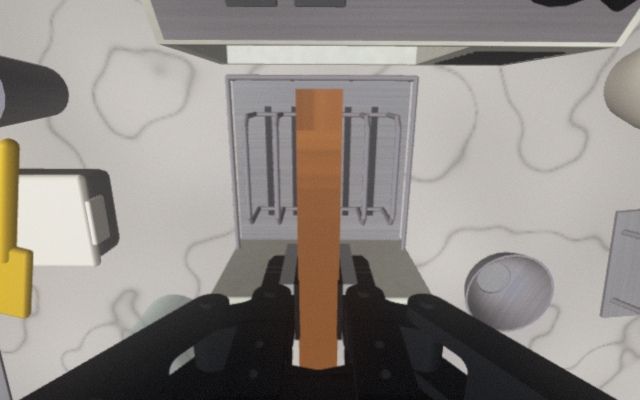

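The wrist view shows the board at columns 297–343, above the middle slot between the third and fourth hoops and about 4 mm too far to +y. The scene cloud puts its lower edge at z = 0.194.

Call:
apply_moves:
  claw: [-1,-1,-1,-1,-1]
  travel:
    - [0.004,0.005,0]
    - [0.004,0.005,0.03]
    - [0.004,0.005,0.06]
    - [0.004,0.005,0.085]
    - [0.004,0.005,0.1]
  turn:
    - [0,0,0]
    - [0,0,0]
    - [0,0,0]
    - [0,0,0]
    - [0,0,0]

```text
t: 4.88
tcp_pos: [0.5622, 0.062, 0.1884]
tool_rot: [1.0, 0.019, -0.0, 0.0]
force: [0.5, 1.5, -2.0]
finger_gap: 0.156
gripper_force: 59.3
```

```bash
python3 - <<'E'
from h import *
st=manip.sense();print(st['tcp_pos'],st['force'])
s=snap('scene');w=cloud(s);s1=snap('wrist');px=s['pixels'].astype(int)
m=(px[...,0]-px[...,2]>25)&np.all((w>[.4,-.05,.10])&(w<[.75,.2,.4]),-1)
q=w[m];k=np.abs((q-rack)@ey)<.02;L=q[k]-rack;print('X',np.percentile(L@ex,[1,99]),'Y',np.percentile(L@ey,[5,50,95]),'top',np.percentile(q[k][:,2],[1,99]))
wc=cloud(s1);b=s1['pixels'].astype(int);m=(b[...,0]-b[...,2]>25);mm=m&np.all((wc>[.4,-.05,.1])&(wc<[.75,.2,.4]),-1);L=wc[mm]-rack
print('wrist board Y',np.percentile(L@ey,[1,50,99]),'Z',np.percentile(wc[mm][:,2],[1,99]))
q=wc[np.all((wc>[.49,-.05,.075])&(wc<[.63,.19,.1]),-1)]-rack;Y=q@ey
for lo in range(-84,80,28):
  k=(Y*1000>lo)&(Y*1000<lo+28); print(lo+14,k.sum(),np.median(Y[k]).round(4) if k.any() else '')
rel([.56,.0685,.27],RP)
E
```

```text
[0.56221179 0.06197231 0.18843994] [ 0.46560408  1.53757096 -2.04302854]
X [-0.07412796  0.07139643] Y [-0.0169313  -0.01361208 -0.00669201] top [0.11406115 0.22469901]
wrist board Y [-0.01330835 -0.00640341  0.00047404] Z [0.21831063 0.22202525]
-70 1002 -0.0694
-42 949 -0.0416
-14 0 
14 845 0.0138
42 995 0.0415
70 1020 0.0692
t 4.98 travel [-0.002, -0.008, -0.102] turn [0.0, 0.001, 0.0] | mm [ -1.7  -6.4 -81.7] deg [0.  0.2 0.1]
```

Call:
apply_moves:
  claw: [-1,-1,-1,-1]
  travel:
    - [0,-0.008,0]
    - [0,-0.008,0.01]
    - [0,-0.008,0.015]
    - [0,-0.008,0.015]
  turn:
    - [0,0,0]
    - [0,0,0]
    - [0,0,0]
    - [0,0,0]

```text
t: 5.32
tcp_pos: [0.5629, 0.0704, 0.1782]
tool_rot: [1.0, 0.02, 0.001, 0.0]
force: [-0.2, -0.9, -1.8]
finger_gap: 0.154
gripper_force: 59.3
```

```bash
cat > chk.py <<'E'
from h import *
st=manip.sense();print(st['t'],st['tcp_pos'],st['force'])
s=snap('scene');w=cloud(s);s1=snap('wrist');px=s['pixels'].astype(int)
m=(px[...,0]-px[...,2]>25)&np.all((w>[.4,-.05,.10])&(w<[.75,.2,.4]),-1)
q=w[m];k=np.abs((q-rack)@ey)<.02;L=q[k]-rack;print('X',np.percentile(L@ex,[1,99]),'Y',np.percentile(L@ey,[5,50,95]),'top',np.percentile(q[k][:,2],[1,99]))
wc=cloud(s1);b=s1['pixels'].astype(int);m=(b[...,0]-b[...,2]>25);mm=m&np.all((wc>[.4,-.05,.1])&(wc<[.75,.2,.4]),-1);L=wc[mm]-rack
print('wrist board Y',np.percentile(L@ey,[1,50,99]),'Z',np.percentile(wc[mm][:,2],[1,99]))
rel([.56,.0685,.27],RP)
E
python3 chk.py
```

```text
5.3167 [0.56286053 0.07035965 0.17815728] [-0.23332483 -0.90068821 -1.75329539]
X [-0.07275997  0.07238467] Y [-0.00855754 -0.00520776  0.00068224] top [0.10297762 0.21467357]
wrist board Y [-0.00484612  0.0020071   0.00890944] Z [0.21034248 0.21382592]
t 5.42 travel [-0.004, 0.002, -0.114] turn [0.0, -0.001, 0.001] | mm [ -3.    1.8 -91.4] deg [ 0.  -0.2  0.2]
```

Call:
apply_moves:
  claw: [-1,-1,-1,-1,-1]
  travel:
    - [0,0.002,0.01]
    - [0,0.002,0.03]
    - [0,0.002,0.05]
    - [0,0.002,0.07]
    - [0,0.002,0.078]
  turn:
    - [0,0,0]
    - [0,0,0]
    - [0,0,0]
    - [0,0,0]
    - [0,0,0]

```text
t: 5.83
tcp_pos: [0.5621, 0.0688, 0.1139]
tool_rot: [1.0, 0.02, -0.0, -0.0]
force: [-1.0, -0.3, -1.5]
finger_gap: 0.151
gripper_force: 59.3
```

```bash
python3 chk.py
```

```text
5.8333 [0.56212907 0.06881582 0.11393853] [-1.04690932 -0.26474635 -1.5091479 ]
X [-0.07552894  0.07209211] Y [-0.01052941 -0.00661209  0.00319293] top [0.10071574 0.28682431]
wrist board Y [-0.00638679  0.00043946  0.00730612] Z [0.14540159 0.1487844 ]
t 5.93 travel [-0.003, 0.0, -0.194] turn [-0.0, 0.0, 0.001] | mm [  -2.5    0.2 -155.4] deg [-0.   0.   0.2]
```

Call:
apply_moves:
  claw: [-1,-1,-1,-1,-1]
  travel:
    - [0,0,0.003]
    - [0,0,0.005]
    - [0,0,0.006]
    - [0,0,0.008]
    - [0,0,0.009]
  turn:
    - [0,0,0]
    - [0,0,0]
    - [0,0,0]
    - [0,0,0]
    - [0,0,0]

```text
t: 6.35
tcp_pos: [0.5637, 0.0688, 0.1092]
tool_rot: [1.0, 0.02, 0.002, 0.0]
force: [0.5, 0.9, -1.9]
finger_gap: 0.157
gripper_force: 59.3
```

Call:
apply_moves:
  claw: [-1]
  travel:
    - [0,0,0]
  turn:
    - [0,0,0]

```text
t: 6.43
tcp_pos: [0.5634, 0.0688, 0.109]
tool_rot: [1.0, 0.02, 0.001, 0.0]
force: [-0.1, -0.3, -1.5]
finger_gap: 0.157
gripper_force: 59.3
```

```bash
python3 chk.py
```

```text
6.4333 [0.56343842 0.06883906 0.10895788] [-0.11137431 -0.26979899 -1.53518326]
X [-0.07190432  0.07299944] Y [-0.01021177 -0.00661376  0.00335577] top [0.10066666 0.2825006 ]
wrist board Y [-0.00640311  0.00041923  0.00728726] Z [0.14111323 0.14427843]
t 6.53 travel [-0.004, 0.0, -0.201] turn [0.0, -0.001, 0.001] | mm [  -3.     0.3 -161.1] deg [ 0.  -0.2  0.2]
```

Still free: the force shows only the weight. I'll keep lowering.

Call:
apply_moves:
  claw: [-1,-1,-1,-1,-1]
  travel:
    - [0,0,0.002]
    - [0,0,0.003]
    - [0,0,0.004]
    - [0,0,0.005]
    - [0,0,0.005]
  turn:
    - [0,0,0]
    - [0,0,0]
    - [0,0,0]
    - [0,0,0]
    - [0,0,0]

```text
t: 6.95
tcp_pos: [0.5637, 0.0689, 0.1056]
tool_rot: [1.0, 0.02, 0.002, 0.0]
force: [-2.1, 0.3, 3.3]
finger_gap: 0.156
gripper_force: 60.2
```

Call:
apply_moves:
  claw: [-1]
  travel:
    - [0,0,0.001]
  turn:
    - [0,0,0]

```text
t: 7.03
tcp_pos: [0.5641, 0.0689, 0.1054]
tool_rot: [1.0, 0.02, 0.002, 0.0]
force: [-2.0, 0.4, 12.2]
finger_gap: 0.157
gripper_force: 61.4
```

Call:
apply_moves:
  claw: [0.2,0.2,0.2,0.2,0.2]
  travel:
    - [0,0,0]
    - [0,0,0]
    - [0,0,0]
    - [0,0,0]
    - [0,0,0]
  turn:
    - [0,0,0]
    - [0,0,0]
    - [0,0,0]
    - [0,0,0]
    - [0,0,0]

```text
t: 7.45
tcp_pos: [0.5633, 0.0688, 0.1038]
tool_rot: [1.0, 0.02, 0.001, 0.0]
force: [0.4, 0.1, 0.4]
finger_gap: 0.597
gripper_force: 0.0
```

Call:
apply_moves:
  claw: [0.2,0.2,0.2,0.2,0.2]
  travel:
    - [0,0,-0.02]
    - [0,0,-0.06]
    - [0,0,-0.1]
    - [0,0,-0.14]
    - [0,0,-0.18]
  turn:
    - [0,0,0]
    - [0,0,0]
    - [0,0,0]
    - [0,0,0]
    - [0,0,0]

```text
t: 7.87
tcp_pos: [0.5626, 0.0689, 0.2491]
tool_rot: [1.0, 0.02, 0.001, 0.0]
force: [0.3, 0.0, 0.4]
finger_gap: 0.605
gripper_force: 0.0
```

```bash
python3 chk.py; python3 - <<'E'
from h import *
st=manip.sense();print(st['q'])
s=snap('wrist','w3')
E
```

```text
7.8667 [0.56256561 0.06886502 0.24912777] [0.26123774 0.0272483  0.3813498 ]
X [-0.07200046  0.07366346] Y [-0.00985568 -0.00639552  0.0026817 ] top [0.10071134 0.14293958]
wrist board Y [-0.00625421  0.00059689  0.00741972] Z [0.13777245 0.1408732 ]
t 7.97 travel [-0.008, -0.0, -0.02] turn [0.001, -0.005, 0.001] | mm [ -6.4  -0.  -16.4] deg [ 0.1 -0.9  0.2]
[-7.50959498e-02  4.22604118e-01  1.55604028e+00  8.93113480e-05
  1.14795718e+00  1.45548424e+00]
```

View pics/w3.png

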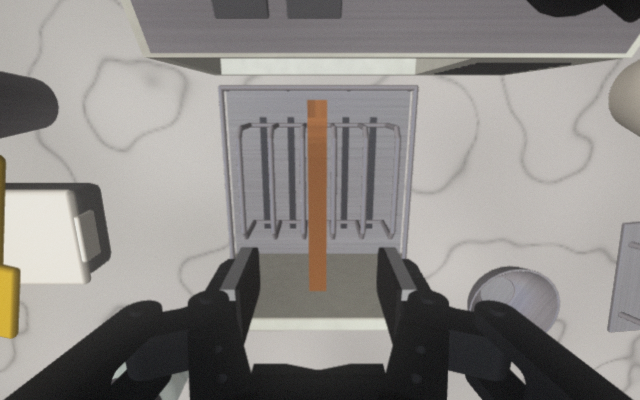

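The board stands in the middle slot at columns 307–327, upright, with its top at z ≈ 0.140 m. Next I'll move in front of the drawer with the fingers shut.

Call:
apply_moves:
  claw: [-1,-1,-1,-1,-1]
  travel:
    - [-0.03,0,0]
    - [-0.07,0,0]
    - [-0.115,0,0]
    - [-0.155,0,0]
    - [-0.17,0,0]
  turn:
    - [0,0.005,0]
    - [0,0.005,0]
    - [0,0.005,0]
    - [0,0.005,0]
    - [0,0.005,0]

```text
t: 8.43
tcp_pos: [0.4201, 0.0641, 0.2454]
tool_rot: [1.0, 0.02, 0.004, -0.001]
force: [0.3, 0.4, 0.5]
finger_gap: -0.004
gripper_force: 0.0
```

```bash
python3 - <<'E'
from h import *
print(manip.sense()['q'])
rel([.425,.0637,.14],RP)
E
```

```text
[-0.11466234  0.23289654  1.89596806  0.00294049  1.00455573  1.41430172]
t 8.43 travel [0.005, 0.001, 0.132] turn [-0.0, -0.003, 0.001] | mm [  4.    0.7 105.5] deg [-0.1 -0.5  0.2]
```

Call:
apply_moves:
  claw: [-1,-1,-1,-1,-1]
  travel:
    - [0.002,0,0.04]
    - [0.002,0,0.08]
    - [0.002,0,0.11]
    - [0.002,0,0.132]
    - [0.002,0,0.132]
  turn:
    - [0,0,0]
    - [0,0,0]
    - [0,0,0]
    - [0,0,0]
    - [0,0,0]

```text
t: 8.85
tcp_pos: [0.427, 0.0638, 0.1383]
tool_rot: [1.0, 0.02, 0.004, -0.001]
force: [-0.2, -0.2, -0.2]
finger_gap: -0.002
gripper_force: 0.0
```

Call:
apply_moves:
  claw: [-1,-1,-1,-1,-1]
  travel:
    - [0.012,0,0]
    - [0.024,0,0]
    - [0.036,0,0]
    - [0.05,0,0]
    - [0.065,0,0]
  turn:
    - [0,0,0]
    - [0,0,0]
    - [0,0,0]
    - [0,0,0]
    - [0,0,0]

```text
t: 9.27
tcp_pos: [0.4822, 0.0658, 0.1434]
tool_rot: [1.0, 0.02, 0.008, -0.0]
force: [-3.0, 0.1, -2.5]
finger_gap: 0.001
gripper_force: 1.7
```

Call:
apply_moves:
  claw: [-1,-1,-1,-1,-1]
  travel:
    - [0.018,0,0.003]
    - [0.036,0,0.005]
    - [0.054,0,0.006]
    - [0.072,0,0.007]
    - [0.09,0,0.008]
  turn:
    - [0,0,0]
    - [0,0,0]
    - [0,0,0]
    - [0,0,0]
    - [0,0,0]

```text
t: 9.68
tcp_pos: [0.556, 0.0687, 0.1395]
tool_rot: [1.0, 0.02, 0.01, 0.0]
force: [-4.2, -0.0, 2.6]
finger_gap: 0.005
gripper_force: 1.7
```

Call:
apply_moves:
  claw: [-1,-1,-1,-1,-1]
  travel:
    - [0.018,0,0]
    - [0.03,0,0.001]
    - [0.042,0,0.002]
    - [0.054,0,0.003]
    - [0.066,0,0.004]
  turn:
    - [0,0,0]
    - [0,0,0]
    - [0,0,0]
    - [0,0,0]
    - [0,0,0]

```text
t: 10.1
tcp_pos: [0.6081, 0.0707, 0.1362]
tool_rot: [1.0, 0.02, 0.009, -0.0]
force: [-3.8, -0.7, 2.4]
finger_gap: -0.003
gripper_force: 1.6
```

Call:
apply_moves:
  claw: [-1,-1,-1,-1,-1]
  travel:
    - [0.01,0,0]
    - [0.016,0,0]
    - [0.022,0,0]
    - [0.027,0,0]
    - [0.031,0,0]
  turn:
    - [0,0,0]
    - [0,0,0]
    - [0,0,0]
    - [0,0,0]
    - [0,0,0]

```text
t: 10.52
tcp_pos: [0.6324, 0.0716, 0.1361]
tool_rot: [1.0, 0.02, 0.009, -0.0]
force: [-1.5, 0.4, 1.0]
finger_gap: 0.001
gripper_force: 1.4
```

```bash
python3 - <<'E'
from h import *
s=snap('side','d4');w=cloud(s)
q=w[np.all((w>[.5,-.03,.143])&(w<[.72,.17,.163]),-1)]-rack
print(len(q),np.percentile(q@ex,[2,10,50,90,98]))
E
```

```text
147 [0.06170884 0.07821083 0.08729335 0.09635531 0.10177785]
```

Call:
apply_moves:
  claw: [-1,-1,-1,-1,-1]
  travel:
    - [0.003,0,0]
    - [0.006,0,0]
    - [0.009,0,0]
    - [0.011,0,0]
    - [0.012,0,0]
  turn:
    - [0,0,0]
    - [0,0,0]
    - [0,0,0]
    - [0,0,0]
    - [0,0,0]

```text
t: 10.98
tcp_pos: [0.6399, 0.0719, 0.1361]
tool_rot: [1.0, 0.02, 0.007, 0.0]
force: [-7.4, -1.2, 4.3]
finger_gap: 0.0
gripper_force: 3.7
```

Call:
apply_moves:
  claw: [-1,-1]
  travel:
    - [0.003,0,0]
    - [0.005,0,0]
  turn:
    - [0,0,0]
    - [0,0,0]

```text
t: 11.15
tcp_pos: [0.6398, 0.0719, 0.1361]
tool_rot: [1.0, 0.02, 0.002, 0.0]
force: [-16.8, -1.9, 11.4]
finger_gap: 0.001
gripper_force: 8.3
```

The force jumps while the tool stands still, so this is the drawer's stop. I'll back off and look at the dial.

Call:
apply_moves:
  claw: [-1,-1,-1,-1,-1]
  travel:
    - [-0.02,0,0]
    - [-0.06,0,0]
    - [-0.11,0,-0.03]
    - [-0.14,0,-0.08]
    - [-0.16,0,-0.13]
  turn:
    - [0,0,0]
    - [0,0,0]
    - [0,0,0]
    - [0,0,0]
    - [0,0,0]

```text
t: 11.57
tcp_pos: [0.5176, 0.0673, 0.2276]
tool_rot: [1.0, 0.02, 0.007, -0.0]
force: [0.2, 0.1, 0.5]
finger_gap: -0.001
gripper_force: 0.0
```

```bash
python3 - <<'E'
from h import *
st=manip.sense();print(st['tcp_pos'],st['q'])
s=snap('side','d5');w=cloud(s)
q=w[np.all((w>[.5,-.03,.143])&(w<[.72,.17,.158]),-1)]-rack
print(len(q),np.percentile(q@ex,[2,10,50,90,98]))
s2=snap('scene','s5');w2=cloud(s2)
px=s2['pixels'].astype(int)
# outline: board visible?
b=s2['pixels'][130:270,330:470,::-1];a=s['pixels'][150:290,180:320,::-1]
z=np.hstack([cv2.resize(x,None,fx=2.8,fy=2.8,interpolation=cv2.INTER_CUBIC) for x in(b,a)]);cv2.imwrite('pics/c5.png',z)
E
```

```text
[0.51760188 0.06728254 0.22763056] [-0.08636489  0.38878879  1.70331388  0.00266     1.03557037  1.44338684]
215 [0.08877877 0.08941055 0.09434006 0.09971539 0.10127464]
```

View pics/c5.png

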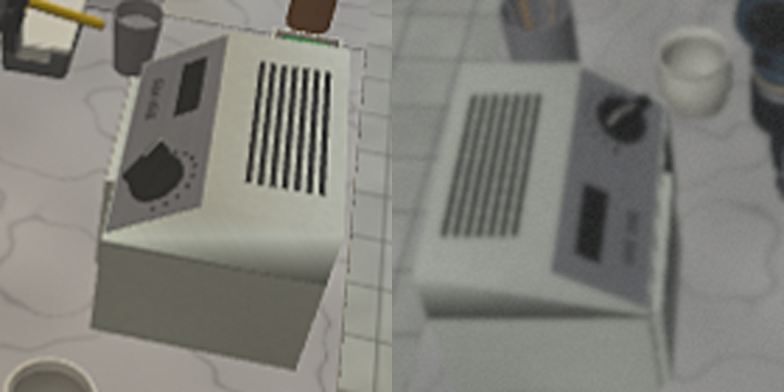

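The drawer is flush and shut: its face sits where the stop should be. The dial is at crop (155,172), and I need its bar's angle.

```bash
cat >> h.py <<'E'
zd=-np.sin(np.radians(35))*ex+np.cos(np.radians(35))*ez
ud=np.cos(np.radians(35))*ex+np.sin(np.radians(35))*ez   # up the panel
P0=np.array([.7136,.0924,.2043])
E
python3 - <<'E'
from h import *
for f in('scene0','s5','d5','side0','wrist0'):
    s=pickle.load(open(f'pics/{f}.pkl','rb'));w=cloud(s);L=w-P0;H=L@zd;U=L@ud;Y=L@ey
    pan=(np.abs(U)<.04)&(Y>-.1)&(Y<.05)&(np.abs(H)<.008);off=np.median(H[pan])
    m=(np.abs(U)<.07)&(np.abs(Y+.14)<.06)
    H=H-off
    for lo,hi in((.006,.015),(.015,.03),(.03,.045)):
        k=m&(H>lo)&(H<hi)
        if k.sum()>15:
            uv=np.c_[U[k],Y[k]];c=uv.mean(0);ev=np.linalg.svd(uv-c,full_matrices=False)
            print(f,off.round(4),(lo,hi),k.sum(),'mean U,Y',c.round(4),'ext U',np.percentile(U[k],[2,98]).round(4),'Y',np.percentile(Y[k],[2,98]).round(4),'dir(U,Y)',ev[2][0].round(2),'sd',(ev[1]/k.sum()**.5).round(4))
E
```

```text
scene0 -0.0001 (0.006, 0.015) 119 mean U,Y [ 0.0022 -0.1589] ext U [-0.0277  0.0221] Y [-0.1792 -0.1332] dir(U,Y) [-0.71 -0.71] sd [0.016  0.0091]
scene0 -0.0001 (0.015, 0.03) 86 mean U,Y [-0.0038 -0.1555] ext U [-0.0235  0.0152] Y [-0.1745 -0.1346] dir(U,Y) [-0.67 -0.75] sd [0.017  0.0022]
scene0 -0.0001 (0.03, 0.045) 72 mean U,Y [-0.0054 -0.1516] ext U [-0.0244  0.0142] Y [-0.1729 -0.13  ] dir(U,Y) [-0.65 -0.76] sd [0.0159 0.0047]
s5 0.0 (0.006, 0.015) 127 mean U,Y [ 0.0022 -0.1592] ext U [-0.0269  0.0222] Y [-0.1782 -0.1329] dir(U,Y) [-0.73 -0.68] sd [0.016  0.0091]
s5 0.0 (0.015, 0.03) 78 mean U,Y [-0.0039 -0.1558] ext U [-0.0249  0.0146] Y [-0.1739 -0.1338] dir(U,Y) [-0.67 -0.75] sd [0.0165 0.0021]
s5 0.0 (0.03, 0.045) 75 mean U,Y [-0.0051 -0.1518] ext U [-0.024   0.0139] Y [-0.1717 -0.1311] dir(U,Y) [-0.66 -0.75] sd [0.016 0.004]
d5 -0.0 (0.006, 0.015) 120 mean U,Y [-0.0055 -0.1416] ext U [-0.033   0.0221] Y [-0.1722 -0.1168] dir(U,Y) [-0.82  0.57] sd [0.0177 0.0149]
d5 -0.0 (0.015, 0.03) 31 mean U,Y [-0.0019 -0.1358] ext U [-0.0267  0.0147] Y [-0.1614 -0.1213] dir(U,Y) [0.72 0
[... 178 characters left out ...]
 0.015) 93 mean U,Y [-0.0022 -0.1353] ext U [-0.0335  0.0226] Y [-0.1702 -0.1122] dir(U,Y) [-0.77  0.64] sd [0.0189 0.0137]
side0 -0.0 (0.015, 0.03) 28 mean U,Y [ 0.0046 -0.129 ] ext U [-0.0142  0.0162] Y [-0.1447 -0.1213] dir(U,Y) [-0.84 -0.54] sd [0.0107 0.0035]
wrist0 -0.001 (0.006, 0.015) 1010 mean U,Y [-0.0103 -0.1375] ext U [-0.0358  0.0187] Y [-0.1634 -0.118 ] dir(U,Y) [-0.78 -0.62] sd [0.0246 0.0066]
wrist0 -0.001 (0.015, 0.03) 128 mean U,Y [-0.0247 -0.1589] ext U [-0.0277 -0.0213] Y [-0.1626 -0.1546] dir(U,Y) [-0.63 -0.77] sd [0.003  0.0002]
wrist0 -0.001 (0.03, 0.045) 45 mean U,Y [-0.0262 -0.1614] ext U [-0.0281 -0.0237] Y [-0.1652 -0.1576] dir(U,Y) [-0.5  -0.86] sd [0.0024 0.0004]
```

```bash
cat >> h.py <<'E'
def Rd(deg):
    b=np.cos(np.radians(deg))*ey+np.sin(np.radians(deg))*ud
    return np.stack([b,np.cross(-zd,b),-zd],1)
D0=P0-.0053*ud-.147*ey   # dial axis on panel plane
E
python3 - <<'E'
from h import *
print(D0,np.linalg.det(Rd(40)))
for f in('s5','d5'):
    s=pickle.load(open(f'pics/{f}.pkl','rb'));w=cloud(s);L=w-D0;H=L@zd;b=Rd(40)[:,0];c=Rd(40)[:,1]
    m=(np.hypot(L@ud,L@ey)<.03)&(H>.02)&(H<.06);print(f,np.percentile(H[m],[50,90,98]))
    m=(np.hypot(L@ud,L@ey)<.035)&(H>.003)&(H<.02);print(np.percentile(H[m],[20,50,80]))
rel(D0+.13*zd,Rd(40)); rel([.56,-.02,.30],Rd(40))
E
```

```text
[ 0.71455216 -0.05466101  0.20126004] 0.9999999999999999
s5 [0.03201961 0.03606395 0.0371115 ]
[0.00693557 0.00875398 0.01379544]
d5 [0.03307702 0.03679953 0.03816416]
[0.00545984 0.00803363 0.01060776]
t 11.67 travel [0.143, 0.162, -0.087] turn [-0.08, 0.173, -0.268] | mm [114.5 129.2 -69.7] deg [-14.5  31.1 -48.3]
t 11.67 travel [0.045, 0.111, -0.081] turn [-0.08, 0.173, -0.268] | mm [ 35.8  88.7 -64.5] deg [-14.5  31.1 -48.3]
```

Call:
apply_moves:
  claw: [1,1,1,1,1]
  travel:
    - [0.01,0.02,-0.04]
    - [0.025,0.05,-0.07]
    - [0.035,0.08,-0.08]
    - [0.045,0.11,-0.08]
    - [0.045,0.11,-0.08]
  turn:
    - [-0.08,0.173,-0.268]
    - [-0.08,0.173,-0.268]
    - [-0.08,0.173,-0.268]
    - [-0.08,0.173,-0.268]
    - [-0.08,0.173,-0.268]

```text
t: 12.08
tcp_pos: [0.5637, -0.0234, 0.296]
tool_rot: [0.943, 0.27, 0.177, 0.078]
force: [-0.1, 0.1, -0.3]
finger_gap: 0.712
gripper_force: 0.0
```

```bash
python3 - <<'E'
from h import *
print(manip.sense()['q']);rel(D0+.12*zd,Rd(40))
E
```

```text
[-0.26570756  0.23574243  1.79301713  0.07318918  0.72707531  0.70270612]
t 12.08 travel [0.06, 0.086, 0.037] turn [-0.031, 0.069, -0.105] | mm [47.9 68.7 29.4] deg [ -5.5  12.4 -18.9]
```

Call:
apply_moves:
  claw: [1,1,1,1,1]
  travel:
    - [0.015,0.022,0]
    - [0.03,0.043,0.01]
    - [0.045,0.065,0.025]
    - [0.06,0.086,0.037]
    - [0.06,0.086,0.037]
  turn:
    - [-0.031,0.069,-0.105]
    - [-0.031,0.069,-0.105]
    - [-0.031,0.069,-0.105]
    - [-0.031,0.069,-0.105]
    - [-0.031,0.069,-0.105]

```text
t: 12.5
tcp_pos: [0.6451, -0.0572, 0.2951]
tool_rot: [0.859, 0.417, 0.273, 0.12]
force: [0.0, -0.6, -0.3]
finger_gap: 1.0
gripper_force: 0.0
```

```bash
python3 - <<'E'
from h import *
s=snap('wrist','w6');w=cloud(s);L=w-D0;H=L@zd;U=L@ud;Y=L@ey
pan=(np.abs(U)<.05)&(Y>.04)&(Y<.12)&(np.abs(H)<.01);print('panel off',np.median(H[pan]))
k=(np.hypot(U,Y)<.045)&(H>.03)&(H<.045)
uv=np.c_[U[k],Y[k]];c=uv.mean(0);v=np.linalg.svd(uv-c,full_matrices=False)[2][0]
r=(uv-c)@v;r2=(uv-c)@np.array([-v[1],v[0]]);print(k.sum(),'centre UY',c,'mid',c+v*(r.min()+r.max())/2,'ang',np.degrees(np.arctan2(v[0],v[1]))%180,'len',np.ptp(r),np.ptp(r2),'H',np.percentile(H[k],[50,95]))
rel(D0+.12*zd,Rd(40))
E
```

```text
panel off -0.001207989711335066
1641 centre UY [-0.00018524  0.00010195] mid [-0.00091468 -0.00077099] ang 39.88265559584735 len 0.05626401401887203 0.013805407786209287 H [0.03421017 0.03556191]
t 12.55 travel [0.002, 0.006, -0.003] turn [-0.003, 0.001, -0.003] | mm [ 1.9  4.5 -2.6] deg [-0.5  0.3 -0.5]
```

View pics/w6.png

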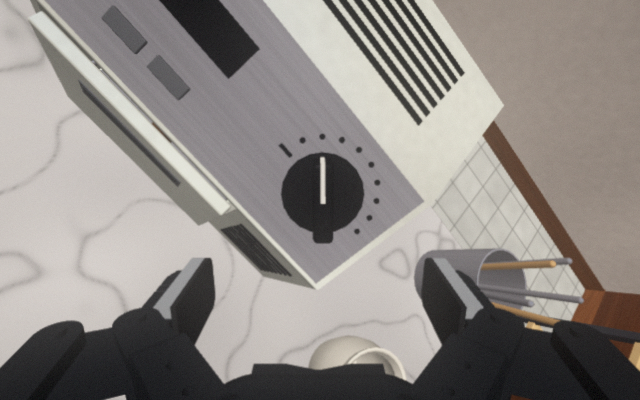

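The wrist view shows the dial at (322,195) with its pointer on the second dot at (322,137). The Off bar is at (285,150) and the first dot at (302,140). The bar measures 56 × 14 mm at 39.9°, so the dial needs +60°.

Call:
apply_moves:
  claw: [1,1,1,1,1]
  travel:
    - [0.002,0.005,0.02]
    - [0.002,0.005,0.05]
    - [0.002,0.005,0.075]
    - [0.002,0.005,0.09]
    - [0.002,0.005,0.09]
  turn:
    - [-0.003,0.001,-0.003]
    - [-0.003,0.001,-0.003]
    - [-0.003,0.001,-0.003]
    - [-0.003,0.001,-0.003]
    - [-0.003,0.001,-0.003]

```text
t: 12.97
tcp_pos: [0.6851, -0.0521, 0.2355]
tool_rot: [0.857, 0.421, 0.273, 0.121]
force: [-0.4, -0.2, 0.2]
finger_gap: 0.998
gripper_force: 0.0
```

```bash
python3 - <<'E'
from h import *
rel(D0+.014*zd,Rd(40))
E
```

```text
t 12.97 travel [0.0, 0.007, 0.039] turn [-0.002, 0.001, 0.001] | mm [ 0.1  5.9 30.8] deg [-0.3  0.1  0.2]
```

Call:
apply_moves:
  claw: [0.5,0.3,0.2,0,0]
  travel:
    - [0,0.006,0.01]
    - [0,0.006,0.02]
    - [0,0.006,0.03]
    - [0,0.006,0.034]
    - [0,0.006,0.034]
  turn:
    - [0,0,0]
    - [0,0,0]
    - [0,0,0]
    - [0,0,0]
    - [0,0,0]

```text
t: 13.38
tcp_pos: [0.7038, -0.055, 0.2172]
tool_rot: [0.856, 0.421, 0.273, 0.122]
force: [-0.3, 0.2, -0.3]
finger_gap: 0.493
gripper_force: 0.0
```

```bash
python3 - <<'E'
from h import *
s=snap('wrist');rel(D0+.014*zd,Rd(40))
E
```

```text
t 13.43 travel [-0.0, -0.0, 0.007] turn [-0.001, 0.0, 0.001] | mm [-0.3 -0.2  5.6] deg [-0.2  0.   0.2]
```

Call:
apply_moves:
  claw: [0,-1,-1,-1,-1]
  travel:
    - [0,0,0.005]
    - [0,0,0.005]
    - [0,0,0.005]
    - [0,0,0.005]
    - [0,0,0.005]
  turn:
    - [0,0,0]
    - [0,0,0]
    - [0,0,0]
    - [0,0,0]
    - [0,0,0]
  newtons: 40

```text
t: 13.85
tcp_pos: [0.7059, -0.0549, 0.2148]
tool_rot: [0.856, 0.421, 0.274, 0.122]
force: [-1.0, -0.5, 0.3]
finger_gap: 0.153
gripper_force: 41.6
```

Call:
apply_moves:
  claw: [-1,-1,-1]
  travel:
    - [0,0,0]
    - [0,0,0]
    - [0,0,0]
  turn:
    - [0,0,0]
    - [0,0,0]
    - [0,0,0]

```text
t: 14.1
tcp_pos: [0.7058, -0.0549, 0.2147]
tool_rot: [0.856, 0.421, 0.274, 0.122]
force: [-3.1, 0.0, 1.6]
finger_gap: 0.15
gripper_force: 41.9
```

```bash
python3 - <<'E'
from h import *
print(manip.sense()['q']);rel(D0+.014*zd,Rd(40));rel(D0+.014*zd,Rd(100))
E
```

```text
[-0.32105563  0.51032634  1.71564664  0.55456332  0.39148322 -0.12307111]
t 14.1 travel [-0.001, -0.001, 0.003] turn [-0.001, 0.0, 0.001] | mm [-0.4 -0.4  2. ] deg [-0.1  0.   0.2]
t 14.1 travel [-0.001, -0.001, 0.003] turn [-0.001, 0.001, 0.335] | mm [-0.4 -0.4  2. ] deg [-0.1  0.1 60.2]
```

Call:
apply_moves:
  claw: [-1,-1,-1,-1,-1]
  travel:
    - [0,0,0]
    - [0,0,0]
    - [0,0,0]
    - [0,0,0]
    - [0,0,0]
  turn:
    - [0,0,0.03]
    - [0,0,0.06]
    - [0,0,0.09]
    - [0,0,0.12]
    - [0,0,0.15]

```text
t: 14.52
tcp_pos: [0.7062, -0.0555, 0.215]
tool_rot: [0.931, 0.207, 0.295, 0.055]
force: [-1.8, -1.3, 2.0]
finger_gap: 0.156
gripper_force: 41.9
```

Call:
apply_moves:
  claw: [-1,-1,-1,-1,-1]
  travel:
    - [0,0,0]
    - [0,0,0]
    - [0,0,0]
    - [0,0,0]
    - [0,0,0]
  turn:
    - [0,0,0.03]
    - [0,0,0.06]
    - [0,0,0.09]
    - [0,0,0.12]
    - [0,0,0.15]

```text
t: 14.93
tcp_pos: [0.7064, -0.0561, 0.215]
tool_rot: [0.954, -0.016, 0.3, -0.015]
force: [-1.5, -2.5, 2.0]
finger_gap: 0.156
gripper_force: 41.9
```

```bash
python3 - <<'E'
from h import *
s=snap('side');rel(D0+.014*zd,Rd(100));print(manip.sense()['force'],manip.sense()['ft_torque'])
E
```

```text
t 14.98 travel [-0.002, -0.001, 0.003] turn [0.0, 0.0, 0.032] | mm [-1.3 -1.1  2. ] deg [0.1 0.  5.8]
[-2.4018618  -3.62334594  1.46082159] [-0.34857463  0.45582576 -0.32105635]
```

Another 5.8° to go; then I'll let go and draw back along the dial's axis.

Call:
apply_moves:
  claw: [-1,-1,-1]
  travel:
    - [0,0,0]
    - [0,0,0]
    - [0,0,0]
  turn:
    - [0,0,0.02]
    - [0,0,0.034]
    - [0,0,0.034]

```text
t: 15.23
tcp_pos: [0.7064, -0.0563, 0.2151]
tool_rot: [0.952, -0.065, 0.299, -0.031]
force: [-2.4, -4.9, 3.0]
finger_gap: 0.156
gripper_force: 42.0
```

```bash
python3 - <<'E'
from h import *
rel(D0+.014*zd,Rd(100))
E
```

```text
t 15.23 travel [-0.002, -0.001, 0.003] turn [0.0, 0.0, 0.001] | mm [-1.4 -1.1  2. ] deg [0.1 0.  0.2]
```

Call:
apply_moves:
  claw: [0.2,0.2,0.2,0.2,0.2]
  travel:
    - [0,0,0]
    - [0,0,0]
    - [0,0,0]
    - [0,0,0]
    - [0,0,0]
  turn:
    - [0,0,0]
    - [0,0,0]
    - [0,0,0]
    - [0,0,0]
    - [0,0,0]

```text
t: 15.65
tcp_pos: [0.706, -0.0546, 0.2143]
tool_rot: [0.952, -0.065, 0.298, -0.032]
force: [-0.3, 0.3, 0.2]
finger_gap: 0.602
gripper_force: 0.0
```

Call:
apply_moves:
  claw: [0.2,0.2,0.2,0.2,0.2]
  travel:
    - [0,0,-0.03]
    - [0,0,-0.07]
    - [0,0,-0.11]
    - [0,0,-0.14]
    - [0,0,-0.14]
  turn:
    - [0,0,0]
    - [0,0,0]
    - [0,0,0]
    - [0,0,0]
    - [0,0,0]

```text
t: 16.07
tcp_pos: [0.642, -0.0575, 0.3113]
tool_rot: [0.951, -0.064, 0.301, -0.031]
force: [0.1, 0.0, -1.2]
finger_gap: 0.605
gripper_force: 0.0
```

```bash
python3 - <<'E'
from h import *
s=snap('wrist','w7');w=cloud(s);L=w-D0;H=L@zd;U=L@ud;Y=L@ey
k=(np.hypot(U,Y)<.045)&(H>.03)&(H<.045)
uv=np.c_[U[k],Y[k]];c=uv.mean(0);v=np.linalg.svd(uv-c,full_matrices=False)[2][0]
print(k.sum(),c,'ang',np.degrees(np.arctan2(v[0],v[1]))%180)
d=snap('side');w=cloud(d)
q=w[np.all((w>[.5,-.03,.143])&(w<[.72,.17,.158]),-1)]-rack
print(len(q),np.percentile(q@ex,[2,10,50,90,98]))
def P(s,f):  # bystander shift check
    a=pickle.load(open(f'pics/{f}.pkl','rb'));return np.abs(a['pixels'].astype(int)-s['pixels']).max(-1)>40
m=P(d,'side0')[285:390,250:410];print('changed px jar/tumbler/tiffin',m.sum())
m=P(snap('scene'),'scene0');print('bowl',m[220:250,264:302].sum(),'pot',m[258:300,328:368].sum())
E
```

```text
1431 [ 0.00083469 -0.00133416] ang 99.23328559605292
202 [0.08882987 0.08944547 0.09457227 0.10020817 0.10115438]
changed px jar/tumbler/tiffin 0
bowl 0 pot 0
```

View pics/w7.png

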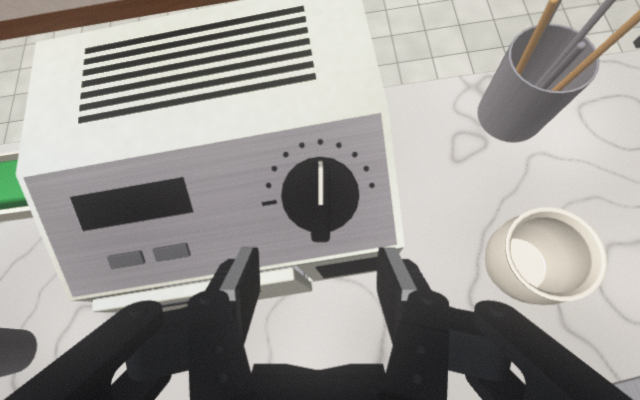

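The pointer at (320,160) is on the dot at (320,142), the fifth after the Off bar at (268,203). The bar measures 99°, the drawer is shut and the bystanders haven't moved.

```bash
python3 -c "
from station import manip
print(manip.sign_off())"
```

```text
the job is handed in; nothing more can be done
None
```

I handed in the job: the board stands upright in the rack's middle slot, the drawer is pushed to its stop, and the dial is on the fifth click; the bystanders I could compare in the camera images had not moved, but the sign-off returned no verdict.

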